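Test-shift a salvaged gear shifter into third

ROBOT

A 7-joint arm with a two-finger parallel gripper is mounted at the origin on the work surface. World frame = base frame: x ahead of the robot, y to its left, z up, the work surface at z = 0. Lengths are in m, angles in rad, forces in N, time in s.
With the tool pointing down it reaches from about 0.4 to 0.875 m from the base axis. Payload 6.5 kg.
Tool frame: the origin (TCP) lies on the centre line of the jaws, within the pads' length; the fingertips stand 17 mm ahead of it and the grasp point (between the pads) lies 2 mm behind it; z points along the fingers, x is the direction in which the jaws open and shut, and the axes are right-handed (so a half turn about z gives the same grasp; the last joint's range is limited). The gripper opens to 88 mm and grips with 3 to 60 N. Pads are 18 mm wide; open, the fingers measure 123 mm over their backs; the gripper's body (75 mm by 187 mm) begins 45 mm behind the grasp point.
Start: joints at [-1.244, 0.536, -0.004, 1.538, 0.003, 1.067, -0.071], TCP at [0.249, 0.6, 0.256] pointing down, gripper open.
Joint ranges: [-2.7, 2.7], [-0.37, 2.16], [-1.27, 1.26], [0.24, 2.4], [-1.31, 4.45], [0.19, 1.91], [-2.76, 2.76]. Speed limits (rad/s): [2.39, 2.39, 3.14, 3.14, 3.14, 3.14, 3.14].

INTERFACE

Orientations are given as a rotation vector (axis times angle).
In Python, from bench import manip gives the robot as it stands.
- The arm moves only by the tool drive_tool, never from a script. Its argument "plan" is a list of rows, each a list of 2 entries, a list of its own where there are three numbers: the shift along the tool's x, y, z in m, then the turn about the tool's z in rad. In form: [[[x, y, z], yaw], ...]. A call has 1 to 10 rows; each row shifts and turns the pose as measured when the row begins, along the tool's axes as they then stand; what a row does not reach is not made up. A row lasts 1/8 s, in which the tool goes at most 62.5 mm and 10.7 degrees, less where a joint would pass 70% of its speed; a pose out of reach is approached as far as the arm can. A call with a gripper value outside its range is refused whole. "grip" is the opening, from -1 (shut) to 1 (fully open), set as the call begins (left out, the last holds). The fingers move at their own pace and stop on an object; "squeeze" is the grip in N (left out, the last holds). Time passes only in rows, so rows that do not move let the fingers close. It gives the time, the measured TCP pose, the force and the opening at its end, in the units of the state.
- manip.get_state(): the state, without advancing time (a new reading comes with each control period).
- manip.camera(name): name is "scene" or "side" or "wrist"; returns (picture, depth): 480x640x3 uint8, blue, green, red; 480x640 float32, m along the optical axis (not along the pixel's ray), 0 where there is no reading.
- manip.camera_info(name): a dict with "fx", "fy", "cx", "cy" (pixels), "distortion" ([k1, k2, p1, p2, k3] as OpenCV has them; the pictures are not rectified), "extrinsics" (4x4, takes a point from world to camera coordinates); the wrist camera has in their place "tool_from_camera" (4x4, takes a point from camera to tool coordinates, whose origin is the TCP and whose axes are the tool frame's). Camera axes: x right, y up, looking along -z (the intrinsics and any distortion apply to the point x, -y, -z); pixel columns grow to the right and rows downward; lengths in m; the calibration is good to about 2 mm. A picture is of the moment at which its call begins: read the wrist's pose just before it. camera_info takes no time and is no camera call.
- manip.job_done(): hands the job in, once; it reports no verdict.
The state is a dict: "t": time; "joint_pos": joint angles; "dq": joint speeds; "joint_efforts": joint torques, N m; "tool_pos": TCP position; "eef_rot": TCP orientation; "contact_force": force on the tool from outside, world axes, zero at the start; "ft_torque": the same for the moment, N m; "width": finger opening in m.
Only numpy, scipy, OpenCV 4.12 (cv2) and the standard library are available. Lean on these libraries where they do the work, as an engineer would, in place of code of your own. Each camera call takes 0.05 s, during which the arm holds its last target.

TASK

The lever of the gear shifter bolted to the bench stands somewhere in the left lane of its H-shaped gate. Push it with the fingertips into the neutral channel, across to the right lane, then forward (away from the robot) fully home into the third slot, the far one on the right as the robot sees it, and leave it there. Only push: do not take the knob or the stick between the fingers, do not pull the knob up, and leave the loose parts lying around as they are.

Things in the scene. Friction and masses are not known exactly. Their poses are not given: they have to be found in the camera images.
- shifter: Cast aluminium gear-shifter tower, fixed to the bench: flange 190 x 160 x 10 mm, tower 136 x 116 mm, topped by a steel gate plate 150 x 130 mm, its upper face 113 mm above the bench. Origin: centre of the underside. x is forward (away from the robot, turned up to 0.5 rad either way), y its left, z up.
- gate_center (a point): Centre of the H opening, on the gate plate's upper face, 113 mm up; axes as the shifter's. A neutral channel along y, 18 mm wide, joins two lanes along x, 16 mm wide, 70 mm long, centred 22 mm left and right. Slot 1 is left-forward, 2 left-back, 3 right-forward, 4 right-back. Two steel tongues with rounded corners part left from right; the 12 mm stick cannot cross them.
- gear_pivot (a point): Point on the shifter about which the lever pivots, on the shifter's axis 35 mm above the bench; axes as the shifter's.
- knob_center (a point): Centre of the black ball knob (44 mm diameter) at the lever's top, 160 mm from the pivot, so 195 mm above the bench when upright. Its axes tilt with the lever. It is the place to push, from the side. Below the ball a collar 22 mm thick (28 mm at its foot) goes 60 mm down from this point, over the 12 mm steel stick.
- collar_mid (a point): Point on the lever's centre line 40 mm below the ball's centre, in the middle of the collar.
- gear_across (a joint): Sideways tilt of the lever, rad: 0 upright, positive to the right (shifter's -y), stops at -0.30 and 0.30. Left lane: -0.30 to -0.26, right lane: 0.26 to 0.30 (knob 47 mm to the side). The tongues let it across only while gear_fore is within about 0.04 of 0. It stays where it is left (friction, about 2.2 N at the knob).
- gear_fore (a joint): Fore-and-aft tilt, rad: 0 in neutral, positive forward (shifter's +x), stops at -0.36 and 0.36 (home in the back and forward slots; 56 mm of knob travel each way). Stays where left (friction, 2.2 N at the knob). With tilts a (across) and f (fore) the knob's centre is 0.16 * [sin f, -sin a cos f, cos a cos f] m from gear_pivot in the shifter's axes.
- knob_lift (a joint): Lift of knob and collar along the stick, m: 0 down (held by a 13 N spring), 0.012 pulled fully up. It must stay down.
- spare_knob: Loose black gear knob, 42 mm wide, 53 mm high, standing near the shifter; origin under its centre. Leave alone.
- relay: Loose black relay, 28 x 28 x 32 mm, beside the shifter; origin under its centre. Leave alone.
- socket: Loose steel socket, 28 mm diameter, 35 mm high, standing beside the shifter; origin under its centre. Leave alone.
- screwdriver: Loose screwdriver lying right of the shifter, about 200 mm long; origin under its middle. Leave alone.
- fuse_box: Loose cream fuse box, 100 x 75 x 39 mm, beyond the shifter; origin under its centre. Leave alone.
- bolt_jar: Loose clear jar with grey cap, 60 mm diameter, 85 mm high, beyond the shifter on its left; origin under its centre. Leave alone.
- control_unit: Loose finned aluminium control unit, 130 x 100 x 35 mm, left of the shifter; origin under its centre. Leave alone.

How it is judged:
On the way, in this order (a step that is already met when the one before it is completed fails the run):
1. the lever has been pushed across the neutral channel to the right lane (value of joint gear_across above 0.24 rad and value of joint gear_fore between -0.1 and 0.1 rad), for 0.02 s.
2. the lever is forward in the third slot (value of joint gear_across above 0.24 rad and value of joint gear_fore above 0.315 rad), for 0.1 s.
At the end, for the whole second after the job is handed in: The lever rests in the third slot (right lane, forward): gear_across above 0.24 rad and gear_fore above 0.315 rad (home is 0.36, so within about 7 mm of the slot's end at the knob), with the knob down (under 4 mm) and the lever at rest (all of step 2 and value of joint knob_lift below 0.004 m and velocity of joint gear_fore between -0.05 and 0.05 rad/s); the robot touches nothing.
It fails at once if the knob is taken between the fingers (distance between the grasp point and knob_center below 0.015 m and contact force between the fingers and anything else above 0.5 N).
It fails at once if the stick's collar is taken between the fingers (distance between the grasp point and collar_mid below 0.012 m and contact force between the fingers and anything else above 0.5 N).
It fails at once if the knob is pulled up (value of joint knob_lift above 0.006 m).
It fails at once if a loose part is moved (pushed, tipped or lifted) by more than 25 mm (distance of any of spare_knob, relay, socket, screwdriver, fuse_box, bolt_jar, control_unit from where it was at the start of the episode above 0.025 m).
It also fails if it takes over 61 s, if anything falls off the work surface, if the arm or the gripper's body presses on something with over 40 N, if the wrist force passes 120 N, or if a joint passes its speed limit or range.

## Working session

There is one attempt and no reset: what is moved stays moved. The work goes in short steps, Python scripts to look and compute and a tool call to move; the robot and the scene stay as the last step left them, time stands still between calls to the robot, and variables do not carry over. Pictures are saved under pics/ and viewed, and the job is handed in when it is done.

Besides the shell and the picture viewer there is one more tool, called after "Emit:" by a JSON object that holds its "api" and its "payload", one argument or row to a line. drive_tool: Moves the arm, as the interface text tells. Its arguments: {"type":"object","properties":{"plan":{"type":"array","items":{"type":"array"}},"grip":{"type":"number"},"squeeze":{"type":"number"}},"required":["plan"]}

```bash
mkdir -p pics; cat > h.py <<'E'
import numpy as np,cv2
from scipy.spatial.transform import Rotation as R
from bench import manip
def snap(name,tag):
    st=manip.get_state(); im,d=manip.camera(name); cv2.imwrite(f'pics/{tag}.png',im); np.save(f'pics/{tag}_d.npy',d)
    return st,im,d
def cam2world(name,st=None):
    i=manip.camera_info(name)
    if name=='wrist':
        T=np.eye(4);T[:3,:3]=R.from_rotvec(st['eef_rot']).as_matrix();T[:3,3]=st['tool_pos']
        return T@np.array(i['tool_from_camera'])
    return np.linalg.inv(np.array(i['extrinsics']))
def ray(name,uv,st=None):
    i=manip.camera_info(name);K=np.array([[i['fx'],0,i['cx']],[0,i['fy'],i['cy']],[0,0,1.]])
    p=cv2.undistortPoints(np.array(uv,float).reshape(-1,1,2),K,np.array(i['distortion'],float)).reshape(-1,2)
    M=cam2world(name,st); d=np.c_[p[:,0],-p[:,1],-np.ones(len(p))]
    return M[:3,3],d@M[:3,:3].T   # point = o + depth*d
def onplane(name,uv,z,st=None):
    o,d=ray(name,uv,st); return o+d*((z-o[2])/d[:,2])[:,None]
E
python3 - <<'E'
from h import *
np.set_printoptions(precision=4,suppress=True)
for n in ['scene','side']:
    st,im,d=snap(n,n+'0'); i=manip.camera_info(n); print(n,i['fx'],cam2world(n)[:3,3],(d>0).mean())
print(st)
print(manip.camera_info('wrist')['tool_from_camera'])
E
```

```text
scene 584.1540928908842 [ 1.1407 -0.3095  0.9203] 0.9961979166666667
side 472.57723957130884 [ 0.1736 -0.466   0.8837] 0.9958333333333333
{'t': 0.05, 'joint_pos': array([-1.2442,  0.5371, -0.0044,  1.5388,  0.0026,  1.0673, -0.0712]), 'dq': array([-0.0018, -0.0017,  0.0017, -0.0007, -0.0007,  0.0004,  0.0001]), 'joint_efforts': array([  0.0017, -57.2627,   0.9942, -25.2523,  -0.0564,   0.0134,
         0.    ]), 'tool_pos': array([0.2486, 0.6   , 0.2549]), 'eef_rot': array([ 2.6113,  1.7447, -0.0021]), 'contact_force': array([-0.1303, -0.104 , -0.2807]), 'ft_torque': array([-0.0068, -0.0363, -0.0539]), 'width': 0.08799923790318885}
[[ 1.      0.     -0.0003  0.0003]
 [-0.0001 -0.9562 -0.2926 -0.0755]
 [-0.0003  0.2926 -0.9562 -0.1294]
 [ 0.      0.      0.      1.    ]]
```

View pics/scene0.png

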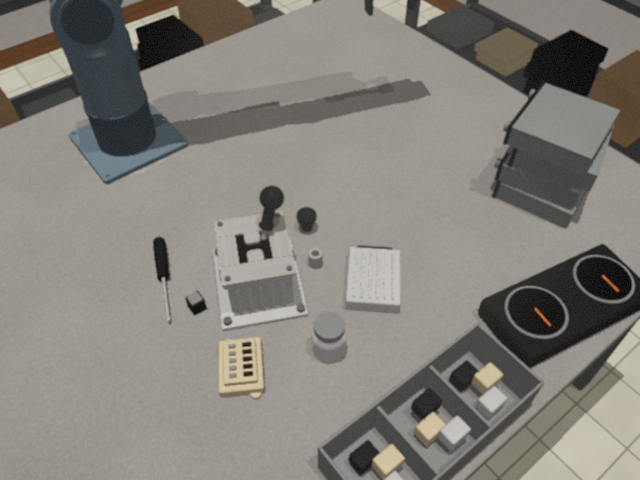

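View pics/side0.png

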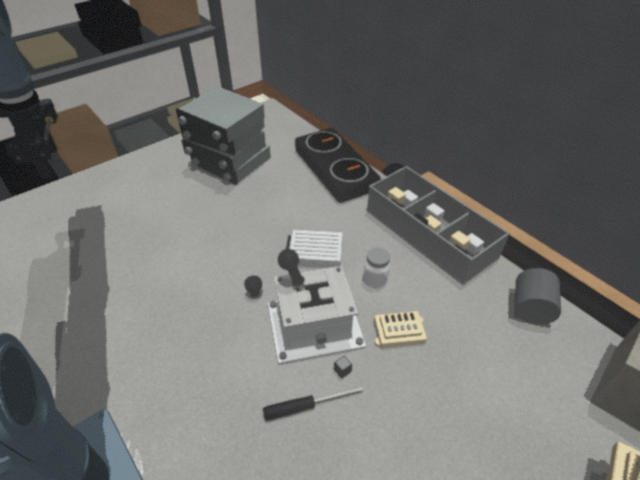

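The scene view shows the knob at (271,198), the gate around (254,249), and the lever back-left. The side view shows the knob at (289,260) and the gate at (317,295). Next I measure the plate and the knob.

```bash
python3 - <<'E'
from h import *
np.set_printoptions(precision=4,suppress=True)
def cloud(n,roi):
    d=np.load(f'pics/{n}0_d.npy');x0,y0,x1,y1=roi
    u,v=np.meshgrid(np.arange(x0,x1),np.arange(y0,y1));uv=np.c_[u.ravel(),v.ravel()]
    o,r=ray(n,uv); dd=d[y0:y1,x0:x1].ravel(); return uv,o+r*dd[:,None]
tops=[]
for n,roi,kr in [('scene',(205,205,315,330),(255,180,290,215)),('side',(262,255,372,365),(275,245,303,275))]:
    uv,P=cloud(n,roi)
    m=(abs(P[:,2]-.113)<.005)
    q=P[m]; 
    import numpy as np
    # largest component
    x0,y0,x1,y1=roi
    mm=m.reshape(y1-y0,x1-x0).astype(np.uint8); nn,l,s,c=cv2.connectedComponentsWithStats(mm); k=1+np.argmax(s[1:,4]); q=P[(l==k).ravel()]
    rect=cv2.minAreaRect((q[:,:2]*1000).astype(np.float32)); print(n,rect, np.median(q[:,2]), cv2.boxPoints(rect))
    m2=(abs(P[:,2]-.010)<.004); print('flange',m2.sum())
    # knob: ball
    uv,P=cloud(n,kr); im=cv2.imread(f'pics/{n}0.png'); g=im[uv[:,1],uv[:,0]].max(1)
    b=P[(P[:,2]>.165)&(P[:,2]<.24)]
    A=np.c_[2*b,np.ones(len(b))]; s=np.linalg.lstsq(A,(b**2).sum(1),rcond=None)[0]; print('knob',s[:3],np.sqrt(s[3]+s[:3]@s[:3]),b.max(0),b.min(0),len(b))
    np.save(f'pics/{n}_b.npy',b)
    m3=(g<70).reshape(kr[3]-kr[1],-1).astype(np.uint8)
    mt=(P[:,2]>.165).reshape(m3.shape).astype(np.uint8); cs,_=cv2.findContours(mt,0,1); c=max(cs,key=cv2.contourArea); print(np.array(cv2.minEnclosingCircle(c)[0])+kr[:2],cv2.minEnclosingCircle(c)[1])
# fixed radius fit
from scipy.optimize import least_squares
for n in ['scene','side']:
    b=np.load(f'pics/{n}_b.npy'); f=least_squares(lambda c:np.linalg.norm(b-c,axis=1)-.022,b.mean(0)-[0,0,.01],loss='soft_l1',f_scale=.002); print(n,f.x)
E
```

```text
scene ((545.8726806640625, 11.262481689453125), (130.16488647460938, 154.39125061035156), 63.68497085571289) 0.11252637873568294 [[447.8253 -12.8542]
 [586.2171 -81.2968]
 [643.92    35.3791]
 [505.5283 103.8217]]
flange 1918
knob [0.5256 0.0705 0.1825] 0.02130268334351017 [0.5486 0.0909 0.2063] [0.5095 0.049  0.1652] 501
[271.0909 198.0455] 13.416892051696777
side ((545.6271362304688, 11.287467956542969), (136.20425415039062, 152.5852813720703), 63.43983459472656) 0.11319297953921664 [[446.935  -15.5142]
 [583.4173 -83.7408]
 [644.3192  38.0892]
 [507.837  106.3158]]
flange 1659
knob [0.5249 0.0709 0.1831] 0.021942256890101507 [0.5442 0.0881 0.2076] [0.5017 0.0475 0.165 ] 392
[287.9213 259.4898] 11.855507850646973
scene [0.5249 0.071  0.1817]
side [0.525  0.0711 0.183 ]
```

```bash
cat > g.py <<'E'
from h import *
np.set_printoptions(precision=4,suppress=True)
C=np.array([.5457,.0113]); Y=np.deg2rad(-26.4); EX=np.array([np.cos(Y),np.sin(Y)]); EY=np.array([-np.sin(Y),np.cos(Y)])
def sh(p): d=np.array(p[:2])-C; return np.array([d@EX,d@EY])
def to(x,y,z):
    st=manip.get_state(); M=R.from_rotvec(st['eef_rot']).as_matrix(); 
    print('t',st['t'],'shifter xy z',sh(st['tool_pos']),st['tool_pos'][2],'F',st['contact_force'],'w',st['width'])
    w=np.r_[C+x*EX+y*EY,z]; print('tool shift',M.T@(w-st['tool_pos']))
    h=np.arctan2(M[1,0],M[0,0]); hy=Y+np.pi/2; print('yaw about tool z needed',-(hy-h))
E
python3 - <<'E'
from g import *
for k in ([.525,.071],): print(sh(k))
to(-.095,.044,.256)
E
```

```text
[-0.0451  0.0443]
t 0.1 shifter xy z [-0.5278  0.3952] 0.2549521209136843 F [ 0.1319  0.1362 -0.1862] w 0.08840841328408074
tool shift [-0.3798  0.408  -0.0004]
yaw about tool z needed 0.06802468114590532
```

Emit:
{"api": "drive_tool", "payload": {
  "plan": [
    [[-0.038, 0.041, 0], 0.068],
    [[-0.038, 0.041, 0], 0],
    [[-0.038, 0.041, 0], 0],
    [[-0.038, 0.041, 0], 0],
    [[-0.038, 0.041, 0], 0],
    [[-0.038, 0.041, 0], 0],
    [[-0.038, 0.041, 0], 0],
    [[-0.038, 0.041, 0], 0],
    [[-0.038, 0.041, 0], 0],
    [[0, 0, 0], 0]
  ],
  "grip": -1,
  "squeeze": 10
}}

```text
t: 1.35
tool_pos: [0.4333, 0.1152, 0.2527]
eef_rot: [2.67, 1.652, -0.006]
contact_force: [0.4, 0.1, 0.3]
width: 0.0005
```

```bash
python3 - <<'E'
from g import *
to(-.095,.044,.256)
E
```

```text
t 1.35 shifter xy z [-0.1469  0.0431] 0.2526802387645079 F [0.3717 0.1328 0.3497] w 0.0005241129540917256
tool shift [ 0.001   0.0519 -0.0034]
yaw about tool z needed -0.00197381882417913
```

Emit:
{"api": "drive_tool", "payload": {
  "plan": [
    [[0.001, 0.01, 0.03], 0],
    [[0, 0.01, 0.03], 0],
    [[0, 0.01, 0.005], 0],
    [[0, 0.01, 0], 0],
    [[0, 0.0, 0], 0]
  ]
}}

```text
t: 1.98
tool_pos: [0.471, 0.101, 0.1875]
eef_rot: [-2.669, -1.656, 0.002]
contact_force: [0.8, -0.2, 0.2]
width: 0.001
```

```bash
python3 - <<'E'
from g import *
to(-.085,.044,.188)
snap('scene','s1');snap('wrist','w1')
E
```

```text
t 1.975 shifter xy z [-0.1068  0.0471] 0.18751192003448697 F [ 0.8011 -0.2465  0.245 ] w 0.0010482602786969393
tool shift [-0.0031  0.0218 -0.0005]
yaw about tool z needed 0.0007900335231607603
```

View pics/w1.png

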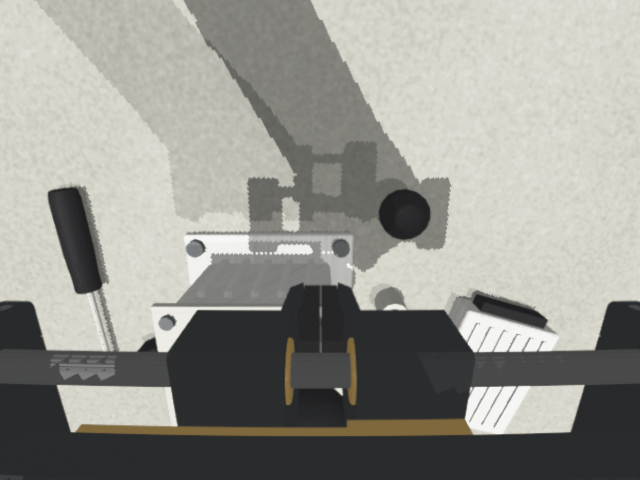

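View pics/s1.png

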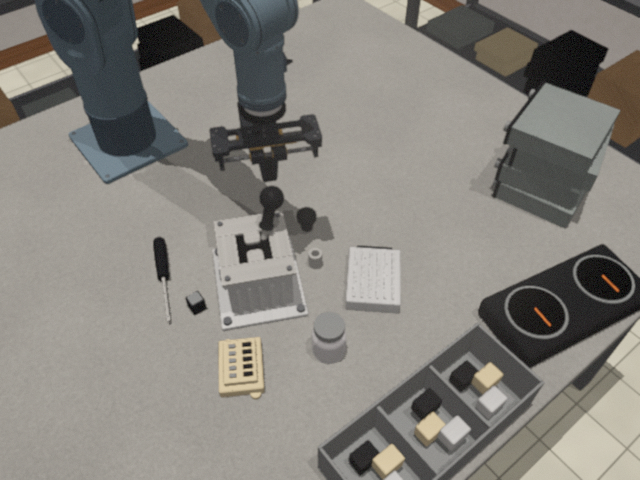

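The fingers stand behind the knob (scene: tips about (268,172), knob (271,198)), and nothing has been disturbed. Next I push forward towards neutral.

Emit:
{"api": "drive_tool", "payload": {
  "plan": [
    [[-0.003, 0.012, 0], 0],
    [[0, 0.01, 0], 0],
    [[0, 0.01, 0], 0],
    [[0, 0.01, 0], 0],
    [[0, 0.01, 0], 0],
    [[0, 0.01, 0], 0],
    [[0, 0.008, 0], 0],
    [[0, 0.0, 0], 0]
  ]
}}

```text
t: 3.08
tool_pos: [0.5353, 0.0665, 0.1882]
eef_rot: [-2.666, -1.657, 0.002]
contact_force: [-0.9, 0.6, 2.0]
width: 0.0003
```

```bash
cat >> g.py <<'E'
from scipy.optimize import least_squares
def knob(tag,guess):
    # ball from the depth of both views: points near guess (shifter xy), dark
    for n in ['scene','side']:
        st,im,d=snap(n,tag+n)
        v,u=np.mgrid[150:330,190:370]; uv=np.c_[u.ravel(),v.ravel()]
        o,r=ray(n,uv); P=o+r*d[v,u].ravel()[:,None]
        g0=np.r_[C+guess[0]*EX+guess[1]*EY,.185]
        c=g0
        for k in range(3):
            b=P[(np.linalg.norm(P-c,axis=1)<(.032,.027,.026)[k])&(P[:,2]>c[2]-.012)&((P-c)[:,:2]@EX>(-.02 if n=='scene' else -.03))]
            f=least_squares(lambda q:np.linalg.norm(b-q,axis=1)-.022,c,loss='soft_l1',f_scale=.001); c=f.x
        s=sh(c); print(n,len(b),'knob',s,c[2],'f',np.arcsin(s[0]/.16),'a',np.arcsin(-s[1]/.16/np.cos(np.arcsin(s[0]/.16))))
E
python3 - <<'E'
from g import *
to(-.031,.044,.188)
knob('k2',(-.008,.044))
E
```

```text
t 3.075 shifter xy z [-0.0338  0.0448] 0.18819689537971346 F [-0.9374  0.5653  2.0133] w 0.000343325770786525
tool shift [-0.0008  0.0028  0.0002]
yaw about tool z needed 0.002497573710915857
scene 537 knob [-0.0053  0.0461] 0.18786109229765477 f -0.03316829792490854 a -0.29254408403597076
side 4 knob [-0.0084  0.059 ] 0.19243971799824652 f -0.052268692535022025 a -0.37793350993314634
```

View pics/k2scene.png

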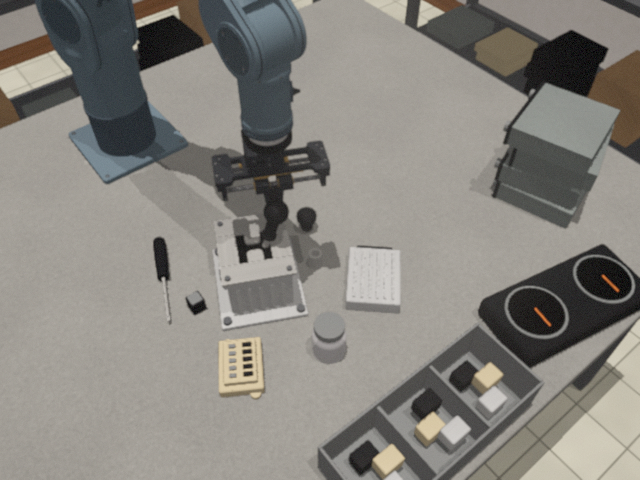

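Knob at scene (277,212), x' about -5 mm, left lane. I nudge 5 mm more, then back off and look.

Emit:
{"api": "drive_tool", "payload": {
  "plan": [
    [[0, 0.0055, 0], 0],
    [[0, 0.0, 0], 0],
    [[0, -0.02, 0], 0],
    [[0, -0.015, 0], 0],
    [[0, 0, 0], 0]
  ]
}}

```text
t: 3.8
tool_pos: [0.5084, 0.0794, 0.1883]
eef_rot: [-2.667, -1.659, 0.0]
contact_force: [-0.4, -0.3, -0.3]
width: 0.0003
```

```bash
python3 - <<'E'
from g import *
knob('k3',(-.001,.046))
to(-.065,.12,.188)
E
```

```text
scene 516 knob [-0.      0.0461] 0.18775189867479625 f -0.00018731190387307522 a -0.29226437754459744
side 336 knob [0.     0.0465] 0.18919315634078232 f 0.00029960459070942156 a -0.29516168790035896
t 3.9 shifter xy z [-0.0626  0.0444] 0.18847944526452923 F [ 0.9918  0.4916 -0.426 ] w 0.00030241630908325016
tool shift [ 0.0756 -0.0023  0.0005]
yaw about tool z needed 0.0018237159128970948
```

f is about 0. Next I go round to the left of the knob.

Emit:
{"api": "drive_tool", "payload": {
  "plan": [
    [[0.04, 0, 0], 0],
    [[0.036, 0, 0], 0],
    [[0, 0.03, 0], 0],
    [[0, 0.033, 0], 0],
    [[0, 0, 0], 0]
  ]
}}

```text
t: 4.53
tool_pos: [0.6056, 0.1188, 0.1889]
eef_rot: [2.668, 1.654, 0.006]
contact_force: [-0.8, -0.3, -0.8]
width: 0.0003
```

```bash
python3 - <<'E'
from g import *
to(0,.09,.188)
E
```

```text
t 4.525 shifter xy z [0.0058 0.1229] 0.18890682226343314 F [-0.8023 -0.3034 -0.8448] w 0.0003255291387927719
tool shift [-0.0329 -0.0058  0.0008]
yaw about tool z needed 1.283708746413481e-06
```

Emit:
{"api": "drive_tool", "payload": {
  "plan": [
    [[-0.01, -0.006, 0], 0],
    [[-0.01, 0, 0], 0],
    [[-0.01, 0, 0], 0],
    [[-0.01, 0, 0], 0],
    [[0, 0, 0], 0]
  ]
}}

```text
t: 5.15
tool_pos: [0.5787, 0.0841, 0.189]
eef_rot: [2.669, 1.656, 0.005]
contact_force: [1.0, 0.7, -0.5]
width: 0.0007
```

```bash
python3 - <<'E'
from g import *
to(0,-.008,.188)
knob('k4',(0,.04))
E
```

```text
t 5.15 shifter xy z [-0.0029  0.0799] 0.1889767696637856 F [ 0.9912  0.7411 -0.4667] w 0.0007160131856935367
tool shift [-0.0879  0.0028  0.0008]
yaw about tool z needed 0.0006446988654771335
scene 518 knob [0.0001 0.0448] 0.18825619750797576 f 0.0006369378094879644 a -0.2838503056623031
side 145 knob [-0.0001  0.0452] 0.19001794502809755 f -0.0006286853497303806 a -0.28625245010666744
```

Emit:
{"api": "drive_tool", "payload": {
  "plan": [
    [[-0.006, 0.003, 0], 0],
    [[-0.008, 0, 0], 0],
    [[-0.008, 0, 0], 0],
    [[-0.008, 0, 0], 0],
    [[-0.008, 0, 0], 0],
    [[-0.008, 0, 0], 0],
    [[0, 0, 0], 0]
  ]
}}

```text
t: 6.12
tool_pos: [0.5618, 0.0411, 0.1899]
eef_rot: [2.666, 1.659, 0.012]
contact_force: [0.1, 1.3, 2.1]
width: 0.0
```

```bash
python3 - <<'E'
from g import *
to(0,-.008,.188)
knob('k5',(0,.0))
E
```

```text
t 6.125 shifter xy z [0.0011 0.0338] 0.1898794898007971 F [0.0539 1.2737 2.0752] w 1.452587817254037e-05
tool shift [-0.0418 -0.0013  0.0016]
yaw about tool z needed 0.0030736641024851075
scene 482 knob [ 0.0008 -0.0013] 0.1944254195690093 f 0.005130072168235257 a 0.007923928494806817
side 90 knob [ 0.0012 -0.0011] 0.19653153438894222 f 0.00740820125254577 a 0.006924117442126606
```

Emit:
{"api": "drive_tool", "payload": {
  "plan": [
    [[-0.007, -0.001, 0], 0],
    [[-0.008, 0, 0], 0],
    [[-0.008, 0, 0], 0],
    [[-0.008, 0, 0], 0],
    [[-0.007, 0, 0], 0],
    [[-0.006, 0, 0], 0],
    [[0, 0, 0], 0]
  ]
}}

```text
t: 7.1
tool_pos: [0.5394, -0.0001, 0.1885]
eef_rot: [2.666, 1.661, 0.009]
contact_force: [1.4, 1.0, -0.6]
width: 0.0004
```

```bash
python3 - <<'E'
from g import *
to(0,-.012,.188)
knob('k6',(0,-.044))
E
```

```text
t 7.1 shifter xy z [-0.0005 -0.013 ] 0.18847388283431066 F [ 1.4445  0.9975 -0.6457] w 0.00044684962974780884
tool shift [0.001  0.0005 0.0005]
yaw about tool z needed 0.003963582330215543
scene 520 knob [ 0.0008 -0.0472] 0.1875783155839208 f 0.004823445801104217 a 0.2993062087087653
side 101 knob [ 0.0023 -0.0475] 0.18861974434548517 f 0.014150313231128664 a 0.301572122585992
```

The lever is in the right lane at neutral (a about 0.30). Now round behind the knob.

Emit:
{"api": "drive_tool", "payload": {
  "plan": [
    [[0.02, 0, 0], 0],
    [[0.01, -0.01, 0], 0],
    [[0, -0.03, 0], 0],
    [[0, -0.025, 0], 0],
    [[0, 0, 0], 0],
    [[-0.03, 0, 0], 0],
    [[-0.035, 0, 0], 0],
    [[0, 0, 0], 0]
  ]
}}

```text
t: 8.2
tool_pos: [0.4653, 0.0032, 0.1879]
eef_rot: [2.659, 1.671, 0.008]
contact_force: [-0.4, 0.3, -0.2]
width: 0.0002
```

```bash
python3 - <<'E'
from g import *
to(-.03,-.047,.186)
knob('k7',(0,-.046))
E
```

```text
t 8.2 shifter xy z [-0.0684 -0.043 ] 0.1879375432326429 F [-0.4113  0.2532 -0.1522] w 0.00018136373583912442
tool shift [-0.0045  0.0383  0.0021]
yaw about tool z needed 0.011942873821067845
scene 534 knob [ 0.0009 -0.0474] 0.18735904999838426 f 0.005472906097482111 a 0.30050766314390914
side 450 knob [ 0.0019 -0.0475] 0.18903142815620846 f 0.011831884810017151 a 0.30121168650093316
```

Emit:
{"api": "drive_tool", "payload": {
  "plan": [
    [[-0.005, 0.02, 0.003], 0.012],
    [[0, 0.015, 0], 0],
    [[0, 0.01, 0], 0],
    [[0, 0.01, 0], 0],
    [[0, 0.01, 0], 0],
    [[0, 0.01, 0], 0],
    [[0, 0.01, 0], 0],
    [[0, 0, 0], 0]
  ]
}}

```text
t: 9.3
tool_pos: [0.5463, -0.0361, 0.1837]
eef_rot: [-2.663, -1.663, -0.006]
contact_force: [-1.2, 0.4, 0.5]
width: 0.0004
```

```bash
python3 - <<'E'
from g import *
to(.027,-.047,.186)
knob('k8',(.042,-.046))
E
```

```text
t 9.3 shifter xy z [ 0.0216 -0.0422] 0.1836935554580496 F [-1.2155  0.3723  0.4897] w 0.00041682961618697
tool shift [-0.0048  0.0054 -0.0023]
yaw about tool z needed 0.006353363150473079
scene 575 knob [ 0.0514 -0.0447] 0.17887928179550225 f 0.3272561416027202 a 0.29943111750992796
side 7 knob [ 0.0539 -0.0484] 0.18107069497025036 f 0.34347746358960457 a 0.32703765487767517
```

Nearly home (f about 0.33). A few millimetres more, up to the stop.

Emit:
{"api": "drive_tool", "payload": {
  "plan": [
    [[-0.002, 0.005, 0], 0],
    [[0, 0.004, 0], 0],
    [[0, 0.004, 0], 0],
    [[0, 0, 0], 0]
  ]
}}

```text
t: 9.9
tool_pos: [0.5538, -0.0417, 0.1828]
eef_rot: [-2.656, -1.662, 0.002]
contact_force: [-3.9, 0.9, 2.8]
width: 0.0007
```

```bash
python3 - <<'E'
from g import *
to(.03,-.047,.186)
knob('k9',(.055,-.046))
E
```

```text
t 9.9 shifter xy z [ 0.0308 -0.0438] 0.1828005376278018 F [-3.9139  0.8579  2.7669] w 0.0007340373401802209
tool shift [-0.0031 -0.0009 -0.0032]
yaw about tool z needed 0.008010358433511167
scene 613 knob [ 0.0575 -0.044 ] 0.17689469224351947 f 0.36754712155946906 a 0.2990324953697891
side 4 knob [ 0.0552 -0.0629] 0.18600199222979794 f 0.3520547005431729 a 0.43185377064498526
```

Home, with contact force rising. I back off, raise, and verify.

Emit:
{"api": "drive_tool", "payload": {
  "plan": [
    [[0, -0.015, 0], 0],
    [[0, -0.03, 0], 0],
    [[0, -0.035, 0], 0],
    [[0, -0.03, -0.02], 0],
    [[0, 0, -0.04], 0],
    [[0, 0, -0.03], 0],
    [[0, 0, 0], 0],
    [[0, 0, 0], 0]
  ]
}}

```text
t: 11.0
tool_pos: [0.454, 0.0067, 0.2776]
eef_rot: [2.661, 1.665, 0.022]
contact_force: [0.3, 0.1, -0.3]
width: 0.0003
```

```bash
python3 - <<'E'
from g import *
to(.03,-.047,.186)
knob('k10',(.055,-.046))
E
```

```text
t 11.0 shifter xy z [-0.0801 -0.0449] 0.2775777050045415 F [ 0.268   0.1304 -0.2772] w 0.0003019933713298625
tool shift [-0.004   0.1093  0.0926]
yaw about tool z needed 0.00819838804693207
scene 556 knob [ 0.0566 -0.0442] 0.17720311574459388 f 0.36135387274672137 a 0.29951951287257933
side 428 knob [ 0.0583 -0.0448] 0.1784568221415804 f 0.37312200370776616 a 0.30564909933850404
```

View pics/k10scene.png

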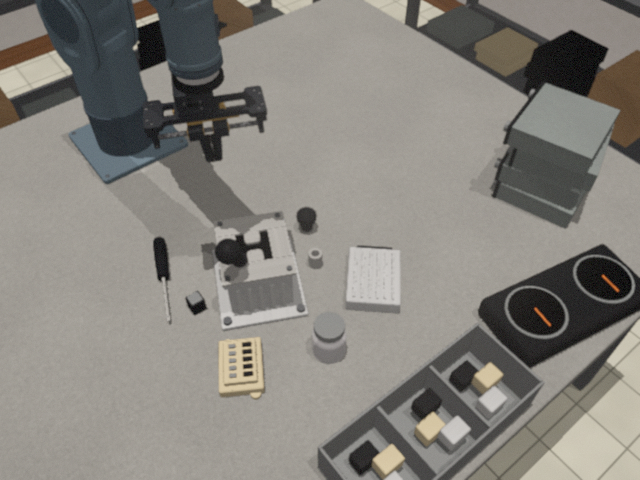

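The lever is home in slot 3: the knob is at scene (230,252), the gripper is clear, and all loose parts are where they were.

```bash
python3 -c "
from bench import manip
manip.job_done()"
```

```text
the job is handed in; nothing more can be done
```

The lever is in the third slot. I pushed it there with the closed fingertips: forward to neutral in the left lane, right across the channel, then forward to the stop. I then backed off, raised the tool and handed the job in at about 11 s.

**Lever position:** with the arm clear, the scene and side cameras gave gear_fore about 0.36 and 0.37 rad, and gear_across about 0.30 and 0.31 rad. The knob centre measured 177–178 mm high, which matches it being down.

**Contact:** the tool force was near zero after backing off. The highest reading at the end of any move was about 5 N, with the lever at its stop.

**Loose parts:** in the last scene picture they all look unmoved. I judged this by eye and did not measure it.

**Disagreements:** while the gripper hid the knob from the side camera, that camera's fits were unreliable (as few as 4 points). I used the scene camera for those steps. At the end the two cameras differ by about 2 mm, within the calibration error.

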